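# Close the telescoping pick-up tool and put it away

### The job

Collapse the telescoping pick-up tool fully home, innermost section first: the thin tube with the head must be all the way in before the middle tube goes into the handle; use the upright face of the angle plate as the stop to push against. Then lay the closed tool gently down flat in the recess of the wooden tray, either way round, and leave the other things on the bench where they are.

Things in the scene. Friction and masses are not known exactly. Their poses are not given: they have to be found in the camera images.
- pickup_tool: Telescoping pick-up tool lying on the bench, about 0.165 kg; this body is its black handle, 24 x 24 mm, square. x runs along the tool to the head, z up; origin on the underside, 12 mm below the axis, at the middle of the CLOSED tool. Handle: x = -70 mm (round steel butt, 8 mm) to +40 (steel ferrule from +28). Closed tool 140 mm long (x -70 to +70), balances at about x = 0; drawn out 240 mm, +35.
- tool_middle (a joint): How far the middle tube stands out of the handle, m: 0 = fully home, 0.050 = fully out; starts at 0.042 to 0.050. Steel, 16 mm diameter; its bare part reaches from the handle's front (x = 40 mm) to its own dark collar (21 mm diameter, 10 mm long). It slides with about 4 N of friction and stays where it is left.
- tool_inner (a joint): How far the thin inner tube (steel, 10 mm; head 24 mm diameter, 20 mm long) stands out of the collar, m: 0 = fully home, head on collar; 0.050 = fully out; starts at 0.042 to 0.050. It is the tighter one, about 7 N of friction: if the head is pushed while the handle is held, the middle tube goes in first; if the middle tube is held, only the inner one moves.
- tool_centre (a point): Point on the tool's axis, 12 mm above the origin of the handle; axes as the handle's.
- tool_collar (a point): Centre of the middle tube's collar, on the tool's axis, at x = 45 mm + tool_middle in the handle's frame; the bare middle tube ends 5 mm behind it.
- tool_head (a point): Centre of the head's flat front face, on the tool's axis, at x = 70 mm + tool_middle + tool_inner in the handle's frame.
- angle_plate: Grey cast angle plate fixed to the bench, to the right: upright 110 mm wide, 60 mm high, 12 mm thick, on a 75 mm deep foot with two webs behind it. Origin at the centre of its underside; its bare machined face looks along its own -x (roughly to the robot's left); y along the face, z up.
- plate_face (a point): Point on the angle plate's machined face, midway across it, 12 mm above the bench; axes as the plate's: +x points into the face.
- tool_tray: Fitted wooden tray fixed to the bench near the robot, 190 x 98 mm, 22 mm high. Origin at the centre of its underside, x along its long side, z up. Recess along x through the centre: 152 mm long, 32 mm wide, floor 6 mm and rim 22 mm above the bench. A finger cut-out across its middle, 50 mm along x, 80 mm across, equally deep, gives fingers room on both sides of the tool.
- tray_recess (a point): Centre of the recess's floor; axes as the tray's.
- block_thick: Bystander, not to be moved: round steel hardness test block, 64 dia x 15 mm. Origin at the centre of its underside.
- puck_black: Bystander, not to be moved: black round resin-mounted specimen, 30 dia x 16 mm. Origin at the centre of its underside.
- puck_resin: Bystander, not to be moved: cream round resin-mounted specimen, 30 dia x 20 mm. Origin at the centre of its underside.
- tape: Bystander, not to be moved: roll of adhesive tape, 70 dia x 18 mm. Origin at the centre of its underside.
- oiler: Bystander, not to be moved: plastic oil bottle with a pointed red spout, 48 dia x 160 tall mm. Origin at the centre of its underside.
- slide_caliper: Bystander, not to be moved: slide caliper lying flat, 73 x 214 x 9 mm. Origin at the centre of its underside.
- folding_loupe: Bystander, not to be moved: small black folding magnifier, 50 x 36 x 18 mm. Origin at the centre of its underside.

How it is judged:
By the outcome, as a careful person would: the job done as asked, in the order asked, and still so for the second after the job is handed in, with the robot touching nothing.
It also fails if it takes over 56 s, if anything falls off the work surface, if the arm or the gripper's body presses on something with over 40 N, if the wrist force passes 120 N, or if a joint passes its speed limit or range.

### The arm

A 6-joint arm with a two-finger parallel gripper is mounted at the origin on a cart in front of the work surface, level with it; the furniture and walls round the work are solid. World frame = base frame: x ahead of the robot, y to its left, z up, the work surface at z = 0. Lengths are in mm, angles in rad, forces in N, time in s.
With the tool pointing down it reaches from about 350 to 875 mm from the base axis. Payload 4.2 kg.
Tool frame: the origin (TCP) lies midway between the tips of the shut fingers; the grasp point (between the pads) lies 19 mm behind it (arm.tcp_to_grasp is the distance from the TCP to the grasp point, in mm); z points along the fingers, y is the line along which they close (so a half turn about z gives the same grasp; the last joint's range is limited). The gripper opens to 85 mm and grips with 20 to 120 N. Pads are 22 mm wide; open, the fingers measure 114 mm over their backs; the gripper's body (76 mm by 85 mm) begins 54 mm behind the grasp point. The pads swing forward as they close: fully open they stand 13 mm farther back than shut.
Start: joints at [1.418, 0.385, 0.008, 0, -1.194, -0.259], TCP at [250.129, 572.743, 231.312] pointing down, gripper open.
Joint ranges: [-3.14, 3.14], [-1.21, 2.06], [-1.07, 1.41], [-3.16, 2.05], [-2.99, -0.16], [-3.1, 3.1]. Speed limits (rad/s): [2.79, 2.79, 3.14, 3.14, 3.14, 3.14].

### API

Orientations are given as a unit quaternion [x, y, z, w].
In Python, from bench import arm, imaging, job, models gives the robot as it stands.
- The arm moves only by the tool arm_command, never from a script. Its argument "rows" is a list of rows, each an object with "grip": the opening, from 0 (shut) to 1 (fully open); "linear": the shift along the tool's x, y, z in mm, a list of three; "rot": the turn, a rotation vector about the tool's x, y, z in rad, a list of three. In form: [{"grip": grip, "linear": [tx, ty, tz], "rot": [rx, ry, rz]}, ...]. A call has 1 to 10 rows; each row is the pose to reach, as a shift and turn from the pose commanded when the call began, along the tool's axes at that moment; what a row does not reach only later rows make up. A row lasts 1/8 s, in which the tool goes at most 62.5 mm and 10.7 degrees, less where a joint would pass 70% of its speed; a pose out of reach is approached as far as the arm can. A call with a gripper value outside its range is refused whole. The fingers move at their own pace and stop on an object; the grip force is fixed at half the most. Time passes only in rows, so rows that repeat a pose let the fingers close. It gives the time, the measured TCP pose, the force, the opening and the grip force at its end, in the units of the state.
- arm.read_state(): the state, without advancing time (a new reading comes with each control period).
- imaging.get_image(name): name is "side" or "top"; returns a dict with "frame" (400x640x3 uint8, red, green, blue), "fx", "fy", "cx", "cy" (pixels), "extrinsics" (4x4, takes a point from world to camera coordinates). Camera axes: x right, y down, z forward; pixel columns grow to the right and rows downward; lengths in mm; the calibration is good to about 2 mm. A picture is of the moment at which its call begins. There is no depth.
- job.job_done(): hands the job in; it is judged then, once.
Trained networks look in a picture, given as the dict that the camera call returned (one of the last four; its "shot" number tells which), for a name from the list of things; names that differ only in an ending like _2 or _b are one class to them, and where a whole thing is asked for, a point or a joint stands for the part that bears it (a point fixed in the world has none). Each returns a list of dicts, best first, with "score" (0 to 1); they miss things now and then, are a little off and sometimes report something else, mostly with a low value. They report only what shows in the picture. A call takes as long as a camera call.
- models.spot_in(picture, query): "rect" ([left, top, right, bottom] in pixels, round what is visible of it).
- models.tip_of(picture, query): "pixel" ([column, row] in pixels: a listed point, or the origin of a listed thing).
The state is a dict: "clock": time; "joints": joint angles; "joint_vel": joint speeds; "joint_efforts": joint torques, N m; "position": TCP position; "ee_rot": TCP orientation; "contact_force": force on the tool from outside, world axes, zero at the start; "wrist_torque": the same for the moment, N m; "gripper_width": finger opening in mm; "grasp_force": force on a finger pad.
Only numpy, scipy, OpenCV 4.12 (cv2) and the standard library are available. Lean on these libraries where they do the work, as an engineer would, in place of code of your own. Each camera call takes 0.05 s, during which the arm holds its last target. There are 200 camera calls.

## Working session

There is one attempt and no reset: what is moved stays moved. The work goes in short steps, Python scripts to look and compute and a tool call to move; the robot and the scene stay as the last step left them, time stands still between calls to the robot, and variables do not carry over. Pictures are saved under pics/ and viewed, at most 10 in all, crops included, and the job is handed in when it is done.

Besides the shell and the picture viewer there is one more tool, called after ">>>" in YAML: its name, and indented under it one key for each argument. arm_command: Moves the arm, as the interface text tells. Its arguments: {"type":"object","properties":{"rows":{"type":"array"}},"required":["rows"]}

```bash
ls; mkdir -p pics; cat > h.py <<'E'
import numpy as np, cv2
from bench import arm, imaging, job, models
from scipy.spatial.transform import Rotation as R
def ray(p,px):
    E=np.array(p["extrinsics"]);Rm,t=E[:3,:3],E[:3,3]
    d=Rm.T@np.array([(px[0]-p["cx"])/p["fx"],(px[1]-p["cy"])/p["fy"],1]); return -Rm.T@t,d
def at(p,px,z):
    o,d=ray(p,px); return o+d*(z-o[2])/d[2]
def pix(p,X):
    E=np.array(p["extrinsics"]);c=E[:3,:3]@np.array(X,float)+E[:3,3]
    return np.array([p["cx"]+p["fx"]*c[0]/c[2],p["cy"]+p["fy"]*c[1]/c[2]])
def save(p,n): cv2.imwrite("pics/"+n+".png",cv2.cvtColor(p["frame"],cv2.COLOR_RGB2BGR))
def find(p,q,z):
    r=models.tip_of(p,q); 
    return [(round(a["score"],2),np.round(a["pixel"],1).tolist(),at(p,a["pixel"],z).round(1).tolist()) for a in r[:2]]
E
python3 - <<'E'
from h import *
ps={n:imaging.get_image(n) for n in("top","side")}
for n,p in ps.items():
    save(p,n+"0"); 
    E=np.array(p["extrinsics"]);print(n,(-E[:3,:3].T@E[:3,3]).round())
    for q,z in dict(pickup_tool=0,tool_centre=12,tool_collar=12,tool_head=12,plate_face=12,angle_plate=0,tray_recess=6,tool_tray=0,block_thick=0,puck_black=0,puck_resin=0,tape=0,oiler=0,slide_caliper=0,folding_loupe=0).items(): print(q,find(p,q,z))
s=arm.read_state();print(s["position"],s["ee_rot"],R.from_quat(s["ee_rot"]).as_matrix().round(3),s["gripper_width"],arm.tcp_to_grasp)
E
```

```text
pics
top [ 297.  -31. 1740.]
pickup_tool [(0.93, [317.7, 207.8], [598.4, -24.7, 0.0])]
tool_centre [(0.77, [318.3, 206.9], [599.5, -26.8, 12.0])]
tool_collar [(0.69, [343.4, 212.5], [579.8, -114.6, 12.0])]
tool_head [(0.38, [364.5, 211.1], [584.9, -188.5, 12.0])]
plate_face [(0.87, [382.7, 209.2], [591.8, -252.4, 12.0])]
angle_plate [(0.61, [395.5, 210.2], [590.3, -299.1, 0.0])]
tray_recess [(0.81, [300.8, 253.3], [437.6, 33.3, 6.0])]
tool_tray [(0.63, [300.4, 256.9], [425.7, 34.8, 0.0])]
block_thick [(0.67, [393.6, 251.1], [446.2, -288.9, 0.0]), (0.47, [345.7, 155.9], [787.9, -124.8, 0.0])]
puck_black [(0.49, [318.0, 156.9], [783.9, -25.3, 0.0]), (0.38, [392.1, 208.1], [597.8, -287.2, 0.0])]
puck_resin [(0.64, [346.4, 154.8], [792.0, -127.4, 0.0])]
tape [(0.63, [219.8, 265.9], [394.4, 312.5, 0.0])]
oiler [(0.68, [191.2, 265.9], [394.3, 411.0, 0.0])]
slide_caliper [(0.68, [299.7, 252.7], [440.2, 37.4, 0.0]), (0.62, [443.7, 265.6], [396.2, -461.2, 0.0])]
folding_loupe [(0.51, [253.3, 262.6], [405.8, 197.3, 0.0])]
side [-177. -242. 1514.]
pickup_tool [(0.61, [317.5, 209.4], [590.6, -32
[... 699 characters left out ...]
8.8, -26.1, 0.0]), (0.41, [378.0, 228.0], [574.7, -291.1, 0.0])]
puck_resin [(0.51, [415.8, 288.0], [368.2, -478.7, 0.0]), (0.49, [349.8, 176.9], [781.1, -124.4, 0.0])]
tape [(0.53, [223.9, 237.3], [368.7, 293.7, 0.0]), (0.53, [325.9, 176.1], [757.1, -23.9, 0.0])]
oiler [(0.78, [197.1, 225.4], [388.6, 417.5, 0.0]), (0.32, [371.8, 258.0], [441.4, -293.9, 0.0])]
slide_caliper [(0.56, [417.2, 285.5], [379.3, -482.2, 0.0])]
folding_loupe [(0.46, [250.8, 238.0], [394.7, 189.3, 0.0])]
[250.14596853 572.73352693 231.29712479] [ 9.78872158e-01 -2.04473222e-01 -1.24819769e-05 -1.35998241e-06] [[ 0.916 -0.4   -0.   ]
 [-0.4   -0.916  0.   ]
 [-0.     0.    -1.   ]] 85.36810059567642 18.700000000000003
```

View pics/top0.png

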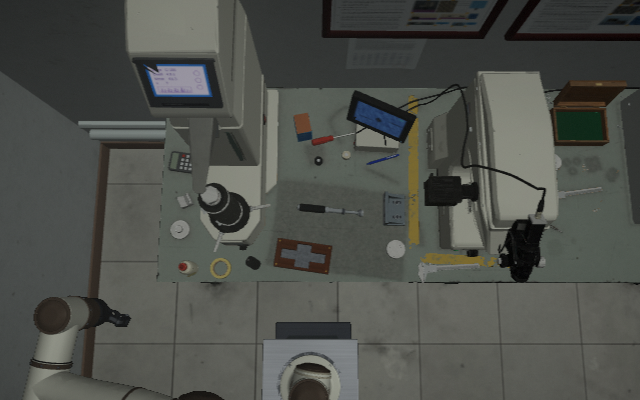

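View pics/side0.png

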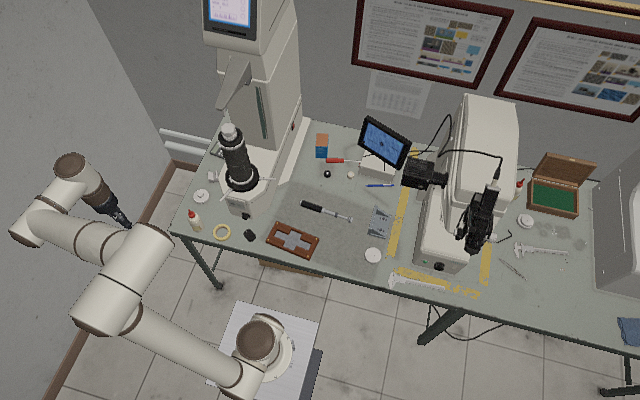

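Both pictures show the tool at about (332,210), the head toward the angle plate at (395,210), and the tray at (303,254). I'll take an enlarged crop for precise edges.

```bash
python3 - <<'E'
from h import *
p=imaging.get_image("top");f=p["frame"][185:280,265:425]
b=cv2.resize(f,None,fx=5,fy=5,interpolation=cv2.INTER_CUBIC)
cv2.imwrite("pics/c1.png",b[:,:,::-1])
q=imaging.get_image("side");f=q["frame"][190:270,260:400]
cv2.imwrite("pics/c2.png",cv2.resize(f,None,fx=5.7,fy=5.7,interpolation=cv2.INTER_CUBIC)[:,:,::-1])
E
```

```text
(no output)
```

View pics/c1.png

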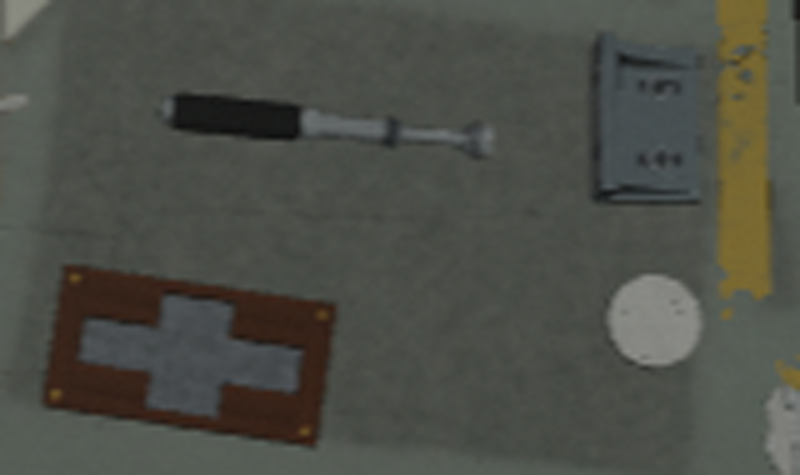

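View pics/c2.png

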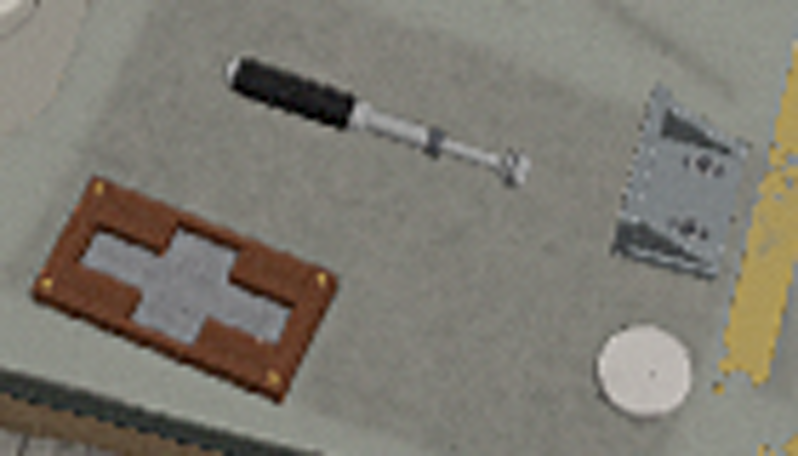

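The crops show, at 5x scale, the tool from butt (162,110) to head (495,141) with the collar at (391,131). The tray corners are (65,266), (336,303), (316,446) and (44,407), and the top edge of the plate's face runs from (601,35) to (594,200).

```bash
python3 - <<'E'
from h import *
p=imaging.get_image("top");q=imaging.get_image("side")
c1=lambda u,v:(265+(u+.5)/5-.5,185+(v+.5)/5-.5)
c2=lambda u,v:(260+(u+.5)/5.7-.5,190+(v+.5)/5.7-.5)
def show(n,P,c,pts,z):
    X=np.array([at(P,c(*a),z)[:2] for a in pts]);print(n,X.round(1).tolist(),"mean",X.mean(0).round(1))
    return X
def ang(a,b): d=b-a; return np.degrees(np.arctan2(d[1],d[0])).round(2),np.linalg.norm(d).round(1)
X=show("tool top",p,c1,[(162,110),(235,116),(322,124),(391,131),(495,141)],12);print(ang(X[0],X[-1]),np.linalg.norm(np.diff(X,axis=0),axis=1))
X=show("tool side",q,c2,[(230,70),(295,93),(363,115),(434,142),(527,169)],12);print(ang(X[0],X[-1]))
X=show("tray top",p,c1,[(65,266),(336,303),(316,446),(44,407)],22);print(ang(X[0],X[1]),ang(X[3],X[2]),ang(X[0],X[3]))
X=show("tray side",q,c2,[(95,178),(338,280),(281,388),(34,287)],22);print(ang(X[0],X[1]),ang(X[3],X[2]))
X=show("plate top",p,c1,[(601,35),(594,200)],60);print(ang(X[0],X[1]))
X=show("foot top",p,c1,[(700,58),(698,200)],8);print(ang(X[0],X[1]))
X=show("plate side",q,c2,[(657,88),(614,222)],60);print(ang(X[0],X[1]))
# handle axis by segmentation of dark pixels
for P,reg in((p,(295,335,198,218)),(q,(295,325,196,218))):
    a,b,c,d=reg;f=P["frame"][c:d,a:b].astype(int).max(2);m=f<45
    v,u=np.nonzero(m);X=np.array([at(P,(x+a,y+c),18)[:2] for x,y in zip(u,v)])
    w=np.linalg.svd(X-X.mean(0))[2][0];print("handle",len(X),X.mean(0).round(1),np.degrees(np.arctan2(*w[::-1])).round(2),np.ptp((X-X.mean(0))@w).round(1))
E
```

```text
tool top [[600.4, 47.8], [596.3, -3.4], [590.7, -64.3], [585.8, -112.6], [578.9, -185.3]] mean [590.4 -63.5]
(np.float64(-95.29), np.float64(234.1)) [51.31660968 61.17895091 48.53411854 73.06339441]
tool side [[598.9, 45.4], [593.4, -5.3], [589.3, -57.4], [581.9, -112.1], [578.9, -181.3]] mean [588.5 -62.2]
(np.float64(-95.05), np.float64(227.6))
tray top [[489.5, 113.0], [464.3, -73.5], [366.8, -59.7], [393.0, 125.7]] mean [428.4  26.4]
(np.float64(-97.71), np.float64(188.3)) (np.float64(-98.04), np.float64(187.2)) (np.float64(172.51), np.float64(97.4))
tray side [[484.9, 110.2], [455.5, -75.7], [368.8, -59.8], [394.1, 124.5]] mean [425.8  24.8]
(np.float64(-98.98), np.float64(188.2)) (np.float64(-97.84), np.float64(186.0))
plate top [[644.8, -254.7], [530.7, -247.6]] mean [ 587.7 -251.2]
(np.float64(176.41), np.float64(114.3))
foot top [[639.1, -331.2], [538.0, -327.0]] mean [ 588.6 -329.1]
(np.float64(177.59), np.float64(101.2))
plate side [[641.1, -256.5], [531.5, -249.6]] mean [ 586.3 -253.1]
(np.float64(176.38), np.float64(109.9))
handle 188 [594.5  -4.4] -95.7 87.8
handle 119 [587.9  -5.1] -96.82 86.7
```

```bash
cat >> h.py <<'E'
def plan(pos,head):
    s=arm.read_state();M=R.from_quat(s["ee_rot"]);h=np.radians(head)
    x=np.array([np.cos(h),np.sin(h),0]);z=np.array([0,0,-1.]);T=R.from_matrix(np.c_[x,np.cross(z,x),z])
    print("lin",M.inv().apply(np.array(pos)-s["position"]).round(1).tolist(),"rot",(M.inv()*T).as_rotvec().round(4).tolist())
E
python3 - <<'E'
from h import *
plan((400,150,250),-60);plan((588.5,-86,120),-95.4)
E
```

```text
lin [306.6, 327.4, -18.7] rot [0.0001, -0.0, 0.6354]
lin [573.8, 468.2, 111.3] rot [0.0, -0.0001, 1.2533]
```

>>> arm_command:
  rows:
    - {"grip": 1, "linear": [306.6, 327.4, -18.7], "rot": [0, 0, 0.635]}
    - {"grip": 1, "linear": [306.6, 327.4, -18.7], "rot": [0, 0, 0.635]}
    - {"grip": 1, "linear": [306.6, 327.4, -18.7], "rot": [0, 0, 0.635]}
    - {"grip": 1, "linear": [306.6, 327.4, -18.7], "rot": [0, 0, 0.635]}
    - {"grip": 1, "linear": [306.6, 327.4, -18.7], "rot": [0, 0, 0.635]}
    - {"grip": 1, "linear": [306.6, 327.4, -18.7], "rot": [0, 0, 0.635]}
    - {"grip": 1, "linear": [306.6, 327.4, -18.7], "rot": [0, 0, 0.635]}
    - {"grip": 1, "linear": [306.6, 327.4, -18.7], "rot": [0, 0, 0.635]}

```text
clock: 2.8
position: [400.5, 147.2, 250.5]
ee_rot: [0.865, -0.502, 0.0, -0.0]
contact_force: [-0.5, -0.1, -0.2]
gripper_width: 85.4
grasp_force: 0.0
```

```bash
python3 - <<'E'
from h import *
plan((588.5,-86,110),-95.4)
E
```

```text
lin [295.8, -47.3, 140.5] rot [-0.0009, 0.0004, 0.6136]
```

>>> arm_command:
  rows:
    - {"grip": 0.7, "linear": [295.8, -47.3, 140.5], "rot": [0, 0, 0.6136]}
    - {"grip": 0.7, "linear": [295.8, -47.3, 140.5], "rot": [0, 0, 0.6136]}
    - {"grip": 0.7, "linear": [295.8, -47.3, 140.5], "rot": [0, 0, 0.6136]}
    - {"grip": 0.7, "linear": [295.8, -47.3, 140.5], "rot": [0, 0, 0.6136]}
    - {"grip": 0.7, "linear": [295.8, -47.3, 140.5], "rot": [0, 0, 0.6136]}
    - {"grip": 0.7, "linear": [295.8, -47.3, 140.5], "rot": [0, 0, 0.6136]}
    - {"grip": 0.7, "linear": [295.8, -47.3, 140.5], "rot": [0, 0, 0.6136]}
    - {"grip": 0.7, "linear": [295.8, -47.3, 140.5], "rot": [0, 0, 0.6136]}

```text
clock: 3.8
position: [589.0, -81.3, 110.3]
ee_rot: [-0.675, 0.738, -0.0, 0.0]
contact_force: [-0.3, 0.8, 0.4]
gripper_width: 60.0
grasp_force: 0.0
```

```bash
python3 - <<'E'
from h import *
s=arm.read_state();print(s["clock"],s["position"].round(1),s["gripper_width"],s["joints"])
plan((588.5,-86,4),-95.4)
p=imaging.get_image("side");f=p["frame"][140:260,270:400]
cv2.imwrite("pics/d1.png",cv2.resize(f,None,fx=5,fy=5,interpolation=cv2.INTER_CUBIC)[:,:,::-1])
E
```

```text
3.8 [589.  -81.3 110.3] 60.047920398274954 [ 1.34962160e-01  4.43606918e-01 -2.28987275e-01 -6.79484428e-05
 -8.97151614e-01 -2.23030800e-01]
lin [4.8, 0.2, 106.3] rot [-0.001, 0.0003, 0.0061]
```

View pics/d1.png

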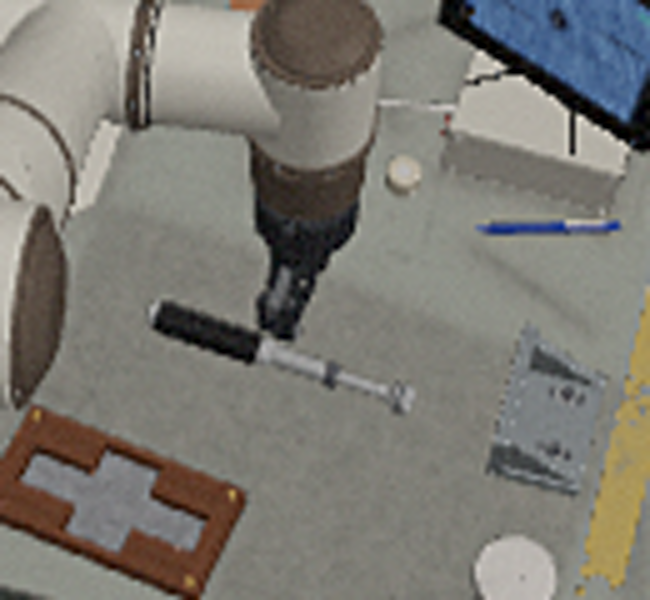

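The crop shows the gripper above the middle tube, with the fingers at about (285,320) and the tool undisturbed. The shift left over is probably tracking lag, so I'll descend partway and check.

>>> arm_command:
  rows:
    - {"grip": 0.6, "linear": [0, 0, 50], "rot": [0, 0, 0]}
    - {"grip": 0.6, "linear": [0, 0, 75], "rot": [0, 0, 0]}
    - {"grip": 0.6, "linear": [0, 0, 75], "rot": [0, 0, 0]}
    - {"grip": 0.6, "linear": [0, 0, 75], "rot": [0, 0, 0]}

```text
clock: 4.35
position: [590.2, -81.7, 36.4]
ee_rot: [-0.675, 0.738, -0.001, 0.001]
contact_force: [1.0, 0.3, 0.2]
gripper_width: 51.2
grasp_force: 0.0
```

```bash
python3 - <<'E'
from h import *
s=arm.read_state();print(s["position"].round(1),s["contact_force"],s["gripper_width"])
plan((588.5,-86,4),-95.4)
E
```

```text
[590.2 -81.7  36.4] [0.9941957  0.3291254  0.17897653] 51.18487587470359
lin [4.4, 1.4, 32.4] rot [-0.0032, 0.0003, 0.0063]
```

>>> arm_command:
  rows:
    - {"grip": 0.6, "linear": [4.5, 1.4, 20], "rot": [0, 0, 0.006]}
    - {"grip": 0.6, "linear": [4.5, 1.4, 31.5], "rot": [0, 0, 0.006]}
    - {"grip": 0.6, "linear": [4.5, 1.4, 31.5], "rot": [0, 0, 0.006]}
    - {"grip": 0.6, "linear": [4.5, 1.4, 31.5], "rot": [0, 0, 0.006]}

```text
clock: 4.85
position: [588.0, -86.7, 3.9]
ee_rot: [-0.673, 0.74, -0.001, 0.001]
contact_force: [0.5, -0.6, 0.6]
gripper_width: 51.4
grasp_force: 0.0
```

```bash
python3 - <<'E'
from h import *
s=arm.read_state();print(s["position"].round(1),s["contact_force"],s["gripper_width"])
plan((588.5,-86,4),-95.4)
E
```

```text
[588.  -86.7   3.9] [ 0.53234949 -0.57522229  0.5891849 ] 51.410489270562664
lin [-0.7, -0.5, -0.1] rot [-0.0016, 0.0001, -0.0008]
```

Close on the middle tube.

>>> arm_command:
  rows:
    - {"grip": 0.2, "linear": [0, 0, 0], "rot": [0, 0, 0]}
    - {"grip": 0, "linear": [0, 0, 0], "rot": [0, 0, 0]}
    - {"grip": 0, "linear": [0, 0, 0], "rot": [0, 0, 0]}
    - {"grip": 0, "linear": [0, 0, 0], "rot": [0, 0, 0]}
    - {"grip": 0, "linear": [0, 0, 0], "rot": [0, 0, 0]}
    - {"grip": 0, "linear": [0, 0, 0], "rot": [0, 0, 0]}
    - {"grip": 0, "linear": [0, 0, 0], "rot": [0, 0, 0]}

```text
clock: 5.72
position: [587.6, -86.8, 3.6]
ee_rot: [-0.673, 0.74, -0.0, 0.0]
contact_force: [-1.7, 0.3, 5.4]
gripper_width: 13.8
grasp_force: 58.7
```

```bash
python3 - <<'E'
from h import *
s=arm.read_state();print(s["position"].round(1),s["contact_force"],s["gripper_width"],s["wrist_torque"])
p=imaging.get_image("side");f=p["frame"][180:250,290:390]
q=imaging.get_image("top");g=q["frame"][180:250,290:390]
for P in (p,q):
  for n in("tool_head","tool_collar","tool_centre"): print(n,find(P,n,12))
cv2.imwrite("pics/d2.png",cv2.resize(np.vstack([f,g])[:, :],None,fx=4.2,fy=4.2,interpolation=cv2.INTER_CUBIC)[:,:,::-1])
E
```

```text
[587.6 -86.8   3.6] [-1.6801186   0.33636393  5.41663636] 13.847254851792282 [0.21713871 0.36813096 0.04602403]
tool_head [(0.5, [353.1, 220.5], [574.4, -186.7, 12.0]), (0.22, [336.6, 213.9], [585.5, -114.9, 12.0])]
tool_collar [(0.55, [247.8, 236.5], [393.1, 199.5, 12.0]), (0.41, [336.7, 213.3], [588.3, -114.6, 12.0])]
tool_centre [(0.56, [317.3, 206.6], [596.9, -29.9, 12.0])]
tool_head [(0.5, [364.3, 211.2], [584.6, -187.8, 12.0])]
tool_collar [(0.51, [341.9, 211.4], [583.7, -109.4, 12.0]), (0.44, [362.4, 211.8], [582.4, -181.1, 12.0])]
tool_centre [(0.6, [316.6, 205.7], [603.8, -20.8, 12.0])]
```

View pics/d2.png

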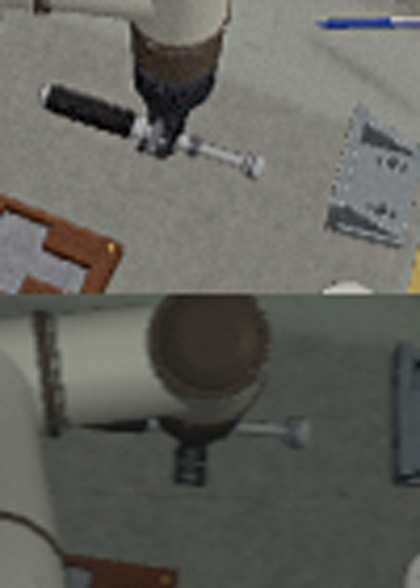

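The side view shows the pads gripping the bare middle tube between ferrule and collar, with the head at about (255,168). Next I'll slide toward the plate.

>>> arm_command:
  rows:
    - {"grip": 0, "linear": [5, 0, -1.5], "rot": [0, 0, 0]}
    - {"grip": 0, "linear": [18, 0, -1.5], "rot": [0, 0, 0]}
    - {"grip": 0, "linear": [36, 0, -1.5], "rot": [0, 0, 0]}
    - {"grip": 0, "linear": [50, 0, -1.5], "rot": [0, 0, 0]}
    - {"grip": 0, "linear": [55, 0, -1.5], "rot": [0, 0, 0]}
    - {"grip": 0, "linear": [55, 0, -1.5], "rot": [0, 0, 0]}

```text
clock: 6.88
position: [581.8, -142.2, 4.4]
ee_rot: [-0.672, 0.74, 0.0, -0.0]
contact_force: [-0.7, 0.4, -1.6]
gripper_width: 13.7
grasp_force: 58.5
```

>>> arm_command:
  rows:
    - {"grip": 0, "linear": [4, 0, 0], "rot": [0, 0, 0]}
    - {"grip": 0, "linear": [8, 0, 0], "rot": [0, 0, 0]}
    - {"grip": 0, "linear": [12, 0, 0], "rot": [0, 0, 0]}
    - {"grip": 0, "linear": [16, 0, 0], "rot": [0, 0, 0]}
    - {"grip": 0, "linear": [20, 0, 0], "rot": [0, 0, 0]}

```text
clock: 7.5
position: [580.2, -160.4, 4.4]
ee_rot: [-0.672, 0.74, 0.0, 0.001]
contact_force: [-0.4, 7.7, -1.3]
gripper_width: 13.3
grasp_force: 58.5
```

>>> arm_command:
  rows:
    - {"grip": 0, "linear": [4, 0, 0], "rot": [0, 0, 0]}
    - {"grip": 0, "linear": [8, 0, 0], "rot": [0, 0, 0]}
    - {"grip": 0, "linear": [12, 0, 0], "rot": [0, 0, 0]}
    - {"grip": 0, "linear": [16, 0, 0], "rot": [0, 0, 0]}
    - {"grip": 0, "linear": [20, 0, 0], "rot": [0, 0, 0]}
    - {"grip": 0, "linear": [22, 0, 0], "rot": [0, 0, 0]}

```text
clock: 8.25
position: [578.1, -182.0, 4.4]
ee_rot: [-0.673, 0.74, 0.0, 0.001]
contact_force: [0.5, 7.0, 0.3]
gripper_width: 13.3
grasp_force: 58.6
```

```bash
python3 - <<'E'
from h import *
p=imaging.get_image("side");f=p["frame"][185:245,300:400]
q=imaging.get_image("top")
for P in (p,q):
  for n in("tool_head","tool_collar","plate_face"): print(n,find(P,n,12))
cv2.imwrite("pics/d3.png",cv2.resize(f,None,fx=7,fy=7,interpolation=cv2.INTER_CUBIC)[:,:,::-1])
E
```

```text
tool_head [(0.37, [372.0, 223.9], [580.1, -263.7, 12.0])]
tool_collar [(0.6, [199.8, 227.6], [378.0, 398.0, 12.0]), (0.43, [359.8, 220.9], [580.0, -213.3, 12.0])]
plate_face [(0.55, [368.8, 220.1], [593.4, -247.6, 12.0])]
tool_head [(0.46, [449.1, 266.5], [392.5, -476.7, 12.0]), (0.41, [384.1, 214.7], [572.3, -256.9, 12.0])]
tool_collar [(0.61, [368.3, 215.1], [570.8, -201.6, 12.0])]
plate_face [(0.97, [381.3, 207.8], [596.7, -247.6, 12.0])]
```

View pics/d3.png

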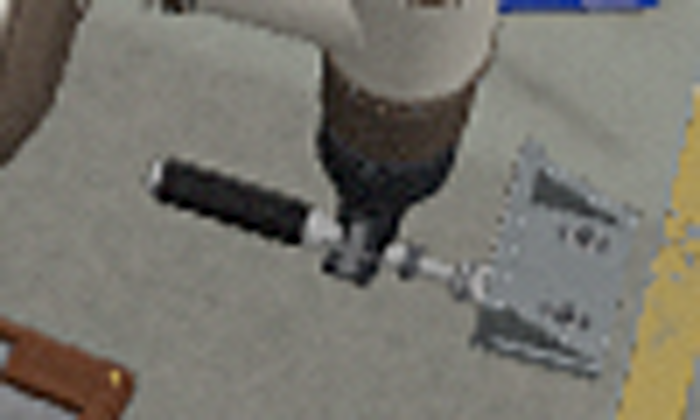

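The head is against the plate at about (470,280), with a short stretch of inner tube still showing. I'll continue in small steps and watch the force.

>>> arm_command:
  rows:
    - {"grip": 0, "linear": [2, 0, 0], "rot": [0, 0, 0]}
    - {"grip": 0, "linear": [4, 0, 0], "rot": [0, 0, 0]}
    - {"grip": 0, "linear": [6, 0, 0], "rot": [0, 0, 0]}
    - {"grip": 0, "linear": [8, 0, 0], "rot": [0, 0, 0]}

```text
clock: 9.15
position: [577.4, -189.8, 4.5]
ee_rot: [-0.673, 0.74, 0.0, 0.001]
contact_force: [0.3, 7.2, -0.1]
gripper_width: 13.7
grasp_force: 58.6
```

>>> arm_command:
  rows:
    - {"grip": 0, "linear": [1.5, 0, 0], "rot": [0, 0, 0]}
    - {"grip": 0, "linear": [3, 0, 0], "rot": [0, 0, 0]}

```text
clock: 9.4
position: [577.2, -192.8, 4.5]
ee_rot: [-0.673, 0.74, 0.0, 0.001]
contact_force: [0.5, 6.4, -0.0]
gripper_width: 14.0
grasp_force: 58.6
```

>>> arm_command:
  rows:
    - {"grip": 0, "linear": [1, 0, 0], "rot": [0, 0, 0]}
    - {"grip": 0, "linear": [2, 0, 0], "rot": [0, 0, 0]}

```text
clock: 9.65
position: [576.9, -194.8, 4.5]
ee_rot: [-0.673, 0.74, 0.0, 0.001]
contact_force: [0.0, 6.4, -0.5]
gripper_width: 13.4
grasp_force: 58.6
```

>>> arm_command:
  rows:
    - {"grip": 0, "linear": [1, 0, 0], "rot": [0, 0, 0]}
    - {"grip": 0, "linear": [2, 0, 0], "rot": [0, 0, 0]}

```text
clock: 9.9
position: [576.8, -196.8, 4.5]
ee_rot: [-0.673, 0.74, 0.0, 0.001]
contact_force: [1.5, 6.9, -0.7]
gripper_width: 14.0
grasp_force: 58.6
```

>>> arm_command:
  rows:
    - {"grip": 0, "linear": [1, 0, 0], "rot": [0, 0, 0]}
    - {"grip": 0, "linear": [1.5, 0, 0], "rot": [0, 0, 0]}

```text
clock: 10.15
position: [576.6, -198.3, 4.5]
ee_rot: [-0.673, 0.74, 0.0, 0.001]
contact_force: [0.0, 7.1, -0.3]
gripper_width: 13.7
grasp_force: 58.6
```

>>> arm_command:
  rows:
    - {"grip": 0, "linear": [1, 0, 0], "rot": [0, 0, 0]}
    - {"grip": 0, "linear": [1.5, 0, 0], "rot": [0, 0, 0]}

```text
clock: 10.4
position: [576.5, -199.8, 4.5]
ee_rot: [-0.673, 0.74, 0.0, 0.001]
contact_force: [-0.3, 6.4, -0.6]
gripper_width: 13.4
grasp_force: 58.6
```

>>> arm_command:
  rows:
    - {"grip": 0, "linear": [1, 0, 0], "rot": [0, 0, 0]}
    - {"grip": 0, "linear": [1.5, 0, 0], "rot": [0, 0, 0]}

```text
clock: 10.65
position: [576.4, -201.3, 4.5]
ee_rot: [-0.673, 0.74, 0.0, 0.001]
contact_force: [-0.0, 6.9, 0.2]
gripper_width: 13.5
grasp_force: 58.6
```

>>> arm_command:
  rows:
    - {"grip": 0, "linear": [1, 0, 0], "rot": [0, 0, 0]}
    - {"grip": 0, "linear": [1, 0, 0], "rot": [0, 0, 0]}

```text
clock: 10.9
position: [576.3, -201.7, 4.5]
ee_rot: [-0.673, 0.74, 0.001, 0.001]
contact_force: [0.4, 10.3, -0.1]
gripper_width: 13.5
grasp_force: 58.6
```

>>> arm_command:
  rows:
    - {"grip": 0, "linear": [1, 0, 0], "rot": [0, 0, 0]}
    - {"grip": 0, "linear": [1, 0, 0], "rot": [0, 0, 0]}

```text
clock: 11.15
position: [576.3, -201.8, 4.4]
ee_rot: [-0.673, 0.74, 0.001, 0.001]
contact_force: [0.2, 13.6, 0.3]
gripper_width: 13.5
grasp_force: 58.7
```

>>> arm_command:
  rows:
    - {"grip": 0, "linear": [1.5, 0, 0], "rot": [0, 0, 0]}
    - {"grip": 0, "linear": [1.5, 0, 0], "rot": [0, 0, 0]}

```text
clock: 11.4
position: [576.2, -202.0, 4.3]
ee_rot: [-0.673, 0.74, 0.001, 0.002]
contact_force: [-0.1, 17.3, 0.6]
gripper_width: 13.8
grasp_force: 58.8
```

```bash
python3 - <<'E'
from h import *
p=imaging.get_image("side");f=p["frame"][185:245,300:400]
cv2.imwrite("pics/d4.png",cv2.resize(f,None,fx=7,fy=7,interpolation=cv2.INTER_CUBIC)[:,:,::-1])
E
```

```text
(no output)
```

View pics/d4.png

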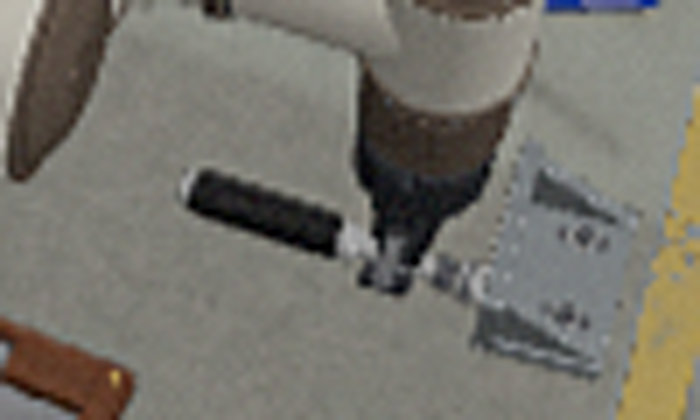

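Inner tube is home: the head sits on the collar at (445,275). I'll relieve the push, open, lift, shift back 64 mm over the handle and descend.

>>> arm_command:
  rows:
    - {"grip": 0, "linear": [-3, 0, 0], "rot": [0, 0, 0]}
    - {"grip": 0, "linear": [-4, 0, 0], "rot": [0, 0, 0]}
    - {"grip": 0.6, "linear": [-4, 0, 0], "rot": [0, 0, 0]}
    - {"grip": 0.6, "linear": [-4, 0, 0], "rot": [0, 0, 0]}
    - {"grip": 0.6, "linear": [-4, 0, 0], "rot": [0, 0, 0]}
    - {"grip": 0.6, "linear": [-4, 0, -35], "rot": [0, 0, 0]}
    - {"grip": 0.6, "linear": [-4, 0, -50], "rot": [0, 0, 0]}
    - {"grip": 0.6, "linear": [-50, 0, -50], "rot": [0, 0, 0]}
    - {"grip": 0.6, "linear": [-64, 0, -50], "rot": [0, 0, 0]}
    - {"grip": 0.6, "linear": [-64, 0, -50], "rot": [0, 0, 0]}

```text
clock: 12.7
position: [581.8, -141.9, 54.4]
ee_rot: [-0.673, 0.74, 0.0, -0.0]
contact_force: [-0.1, 0.2, 0.2]
gripper_width: 51.2
grasp_force: 0.0
```

```bash
python3 - <<'E'
from h import *
s=arm.read_state();print(s["position"].round(1),s["contact_force"],s["gripper_width"])
p=imaging.get_image("side");q=imaging.get_image("top")
for P in (p,q):
  for n in("tool_head","tool_collar","tool_centre"): print(n,find(P,n,12))
f=p["frame"][180:240,290:390]
# dark handle mask
m=(p["frame"].astype(int).max(2)<45);sub=m[200:235,295:360];v,u=np.nonzero(sub);print(len(u))
cv2.imwrite("pics/d5.png",cv2.resize(f,None,fx=8,fy=8,interpolation=cv2.INTER_CUBIC)[:,:,::-1])
E
```

```text
[ 581.8 -141.9   54.4] [-0.10892375  0.15141903  0.21542408] 51.215559537232494
tool_head [(0.41, [369.5, 226.3], [566.9, -256.2, 12.0])]
tool_collar [(0.55, [365.3, 223.1], [576.3, -236.9, 12.0])]
tool_centre [(0.65, [343.2, 215.6], [585.2, -142.7, 12.0])]
tool_head [(0.39, [383.7, 211.9], [582.2, -255.7, 12.0]), (0.17, [374.9, 215.0], [571.2, -224.7, 12.0])]
tool_collar [(0.57, [373.4, 214.5], [572.9, -219.5, 12.0])]
tool_centre [(0.46, [353.1, 212.9], [578.5, -148.5, 12.0])]
219
```

View pics/d5.png

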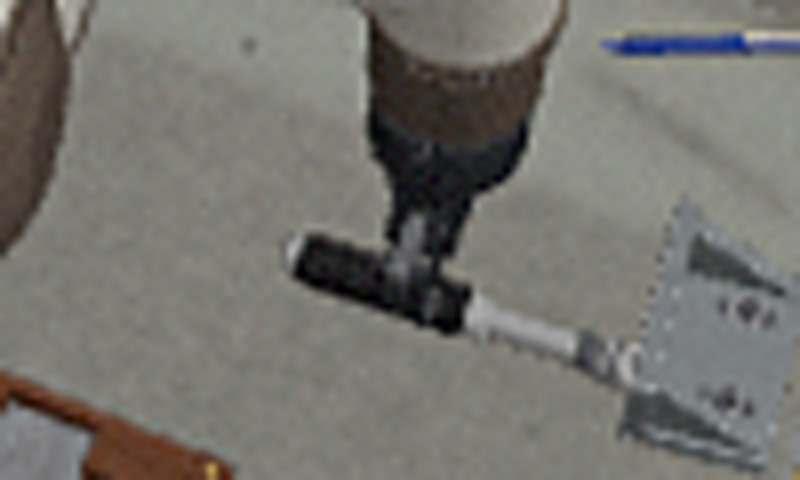

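The gripper stands over the handle near its middle, the head is still at the collar, and about 45 mm of middle tube stands out. Descend and grip the handle.

>>> arm_command:
  rows:
    - {"grip": 0.6, "linear": [-2, 0, 30], "rot": [0, 0, 0]}
    - {"grip": 0.6, "linear": [-3, 0, 50], "rot": [0, 0, 0]}
    - {"grip": 0.6, "linear": [-3, 0, 50], "rot": [0, 0, 0]}
    - {"grip": 0.6, "linear": [-3, 0, 50], "rot": [0, 0, 0]}
    - {"grip": 0, "linear": [-3, 0, 50], "rot": [0, 0, 0]}
    - {"grip": 0, "linear": [-3, 0, 50], "rot": [0, 0, 0]}
    - {"grip": 0, "linear": [-3, 0, 50], "rot": [0, 0, 0]}
    - {"grip": 0, "linear": [-3, 0, 50], "rot": [0, 0, 0]}
    - {"grip": 0, "linear": [-3, 0, 50], "rot": [0, 0, 0]}

```text
clock: 14.22
position: [583.0, -139.6, 5.7]
ee_rot: [-0.673, 0.74, -0.001, 0.001]
contact_force: [-0.2, 0.4, 5.6]
gripper_width: 22.4
grasp_force: 61.6
```

>>> arm_command:
  rows:
    - {"grip": 0, "linear": [3, 0, -1], "rot": [0, 0, 0]}
    - {"grip": 0, "linear": [7, 0, -1], "rot": [0, 0, 0]}
    - {"grip": 0, "linear": [11, 0, -1], "rot": [0, 0, 0]}
    - {"grip": 0, "linear": [15, 0, -1], "rot": [0, 0, 0]}
    - {"grip": 0, "linear": [18, 0, -1], "rot": [0, 0, 0]}
    - {"grip": 0, "linear": [20, 0, -1], "rot": [0, 0, 0]}

```text
clock: 14.98
position: [581.0, -158.4, 5.8]
ee_rot: [-0.673, 0.74, -0.0, 0.001]
contact_force: [0.4, 6.0, 2.0]
gripper_width: 22.9
grasp_force: 61.3
```

>>> arm_command:
  rows:
    - {"grip": 0, "linear": [3, 0, 0], "rot": [0, 0, 0]}
    - {"grip": 0, "linear": [7, 0, 0], "rot": [0, 0, 0]}
    - {"grip": 0, "linear": [11, 0, 0], "rot": [0, 0, 0]}
    - {"grip": 0, "linear": [15, 0, 0], "rot": [0, 0, 0]}
    - {"grip": 0, "linear": [17, 0, 0], "rot": [0, 0, 0]}

```text
clock: 15.6
position: [579.4, -175.4, 5.8]
ee_rot: [-0.673, 0.74, -0.0, 0.001]
contact_force: [1.2, 7.4, 2.8]
gripper_width: 22.6
grasp_force: 61.3
```

>>> arm_command:
  rows:
    - {"grip": 0, "linear": [1.5, 0, 0], "rot": [0, 0, 0]}
    - {"grip": 0, "linear": [3, 0, 0], "rot": [0, 0, 0]}

```text
clock: 15.85
position: [579.0, -178.3, 5.8]
ee_rot: [-0.673, 0.74, -0.0, 0.001]
contact_force: [1.2, 6.7, 2.1]
gripper_width: 22.6
grasp_force: 61.3
```

>>> arm_command:
  rows:
    - {"grip": 0, "linear": [1, 0, 0], "rot": [0, 0, 0]}
    - {"grip": 0, "linear": [2, 0, 0], "rot": [0, 0, 0]}

```text
clock: 16.1
position: [578.9, -180.2, 5.8]
ee_rot: [-0.673, 0.74, -0.0, 0.001]
contact_force: [0.3, 6.8, 3.2]
gripper_width: 22.4
grasp_force: 61.3
```

>>> arm_command:
  rows:
    - {"grip": 0, "linear": [1, 0, 0], "rot": [0, 0, 0]}
    - {"grip": 0, "linear": [1.5, 0, 0], "rot": [0, 0, 0]}

```text
clock: 16.35
position: [578.7, -181.7, 5.8]
ee_rot: [-0.673, 0.74, -0.0, 0.001]
contact_force: [1.6, 6.4, 2.8]
gripper_width: 22.7
grasp_force: 61.3
```

>>> arm_command:
  rows:
    - {"grip": 0, "linear": [1, 0, 0], "rot": [0, 0, 0]}
    - {"grip": 0, "linear": [1.5, 0, 0], "rot": [0, 0, 0]}

```text
clock: 16.6
position: [578.6, -183.2, 5.8]
ee_rot: [-0.673, 0.74, -0.0, 0.001]
contact_force: [1.4, 6.7, 3.6]
gripper_width: 22.8
grasp_force: 61.3
```

>>> arm_command:
  rows:
    - {"grip": 0, "linear": [1, 0, 0], "rot": [0, 0, 0]}
    - {"grip": 0, "linear": [1.5, 0, 0], "rot": [0, 0, 0]}

```text
clock: 16.85
position: [578.5, -184.7, 5.8]
ee_rot: [-0.673, 0.74, -0.0, 0.001]
contact_force: [1.0, 7.2, 3.1]
gripper_width: 22.8
grasp_force: 61.3
```

>>> arm_command:
  rows:
    - {"grip": 0, "linear": [1, 0, 0], "rot": [0, 0, 0]}
    - {"grip": 0, "linear": [1, 0, 0], "rot": [0, 0, 0]}

```text
clock: 17.1
position: [578.3, -185.7, 5.8]
ee_rot: [-0.673, 0.74, -0.0, 0.001]
contact_force: [0.1, 6.2, 2.6]
gripper_width: 22.4
grasp_force: 61.3
```

>>> arm_command:
  rows:
    - {"grip": 0, "linear": [1, 0, 0], "rot": [0, 0, 0]}
    - {"grip": 0, "linear": [1, 0, 0], "rot": [0, 0, 0]}

```text
clock: 17.35
position: [578.3, -186.2, 5.8]
ee_rot: [-0.673, 0.74, 0.0, 0.001]
contact_force: [0.4, 8.7, 3.2]
gripper_width: 22.4
grasp_force: 61.4
```

>>> arm_command:
  rows:
    - {"grip": 0, "linear": [1.5, 0, 0], "rot": [0, 0, 0]}
    - {"grip": 0, "linear": [1.5, 0, 0], "rot": [0, 0, 0]}

```text
clock: 17.6
position: [578.3, -186.4, 5.8]
ee_rot: [-0.673, 0.74, 0.0, 0.002]
contact_force: [0.2, 13.9, 4.6]
gripper_width: 22.9
grasp_force: 61.6
```

>>> arm_command:
  rows:
    - {"grip": 0, "linear": [1.5, 0, 0], "rot": [0, 0, 0]}
    - {"grip": 0, "linear": [1.5, 0, 0], "rot": [0, 0, 0]}

```text
clock: 17.85
position: [578.3, -186.5, 5.9]
ee_rot: [-0.673, 0.74, 0.001, 0.002]
contact_force: [1.4, 20.7, 5.7]
gripper_width: 22.8
grasp_force: 61.7
```

>>> arm_command:
  rows:
    - {"grip": 0, "linear": [1.5, 0, 0], "rot": [0, 0, 0]}
    - {"grip": 0, "linear": [1.5, 0, 0], "rot": [0, 0, 0]}

```text
clock: 18.1
position: [578.3, -186.7, 5.9]
ee_rot: [-0.673, 0.74, 0.001, 0.003]
contact_force: [0.3, 24.9, 6.9]
gripper_width: 22.6
grasp_force: 61.9
```

Both sections are home: the force climbs to 25 N without further motion. I'll back off, lift, and fit the tray's pose from the unobstructed first pictures.

>>> arm_command:
  rows:
    - {"grip": 0, "linear": [-4, 0, 0], "rot": [0, 0, 0]}
    - {"grip": 0, "linear": [-8, 0, -2], "rot": [0, 0, 0]}
    - {"grip": 0, "linear": [-10, 0, -30], "rot": [0, 0, 0]}
    - {"grip": 0, "linear": [-12, 0, -75], "rot": [0, 0, 0]}
    - {"grip": 0, "linear": [-12, 0, -80], "rot": [0, 0, 0]}
    - {"grip": 0, "linear": [-12, 0, -80], "rot": [0, 0, 0]}

```text
clock: 18.85
position: [577.3, -180.7, 84.9]
ee_rot: [-0.672, 0.741, 0.001, -0.0]
contact_force: [-0.7, 0.7, -1.9]
gripper_width: 23.1
grasp_force: 60.9
```

```bash
python3 - <<'E'
from h import *
from scipy.optimize import minimize
S=8
for n in("top","side"):
    P=imaging.get_image(n);f=cv2.imread(f"pics/{n}0.png").astype(int);b,g,r=f[...,0],f[...,1],f[...,2]
    u0,v0,w,h=265,222,80,60
    m=((r-b>25)&(r-g>15)).astype(np.uint8)[v0:v0+h,u0:u0+w]
    k,l,st,_=cv2.connectedComponentsWithStats(m);m=(l==1+np.argmax(st[1:,4])).astype(np.uint8)
    c=np.vstack(cv2.findContours(m,0,2)[0]);H=np.zeros((h,w),np.uint8);cv2.fillPoly(H,[cv2.convexHull(c)],1)
    def hull(p):
        a=np.radians(p[2]);d=np.array([np.cos(a),np.sin(a)]);e=np.array([-d[1],d[0]])
        X=[[*(p[:2]+sx*95*d+sy*49*e),z] for sx in(1,-1) for sy in(1,-1) for z in(0,22)]
        q=np.array([pix(P,x) for x in X])
        im=np.zeros((h*S,w*S),np.uint8);cv2.fillPoly(im,[cv2.convexHull(((q-[u0,v0]+.5)*S).round().astype(np.int32))],1)
        return im.reshape(h,S,w,S).mean((1,3))
    def cost(p): return ((hull(p)-H)**2).sum()
    best=min((minimize(cost,[x,y,a],method="Nelder-Mead",options=dict(initial_simplex=[[x,y,a],[x+6,y,a],[x,y+6,a],[x,y,a+3]])) for x,y,a in[(427,26,-98),(430,24,-97),(424,28,-99)]),key=lambda r:r.fun)
    print(n,m.sum(),H.sum(),best.x.round(2),best.fun)
    # recess grey inside hull
    gm=cv2.erode(H,np.ones((3,3)))*(1-m);v,u=np.nonzero(gm);print(" recess centroid",len(u),at(P,(u.mean()+u0,v.mean()+v0),10).round(1))
s=arm.read_state();print(s["position"].round(1),s["joints"].round(2),s["contact_force"].round(1))
for n in("tool_head","tool_centre","tool_collar"):print(n,find(P,n,90))
plan((427.1-.6,25.6-4.5,85),-97.9)
E
```

```text
top 814 1581 [429.64  26.5  -98.57] 24.232666015625
 recess centroid 692 [430.2  27.   10. ]
side 770 1224 [427.05  26.47 -98.27] 15.21484375
 recess centroid 399 [427.9  25.8  10. ]
[ 576.7 -180.6   83.7] [-0.04  0.49 -0.23 -0.   -0.86 -0.06] [ 0.1 -0.6 -2.2]
tool_head [(0.46, [368.2, 219.1], [557.0, -244.2, 90.0])]
tool_centre [(0.71, [353.4, 212.3], [570.3, -182.6, 90.0])]
tool_collar [(0.53, [364.5, 213.5], [576.8, -225.2, 90.0])]
lin [-186.2, 169.4, -0.5] rot [0.003, -0.0001, 0.0419]
```

```bash
python3 - <<'E'
from h import *
plan((427.7,22.4,70),-98.2)
E
```

```text
lin [-187.6, 168.3, 14.5] rot [0.003, -0.0001, 0.0471]
```

>>> arm_command:
  rows:
    - {"grip": 0, "linear": [-30, 27, 0], "rot": [0, 0, 0.01]}
    - {"grip": 0, "linear": [-65, 58, 3], "rot": [0, 0, 0.02]}
    - {"grip": 0, "linear": [-100, 90, 6], "rot": [0, 0, 0.03]}
    - {"grip": 0, "linear": [-135, 121, 9], "rot": [0, 0, 0.04]}
    - {"grip": 0, "linear": [-165, 148, 12], "rot": [0.003, 0, 0.047]}
    - {"grip": 0, "linear": [-180, 162, 14.5], "rot": [0.003, 0, 0.047]}
    - {"grip": 0, "linear": [-187.6, 168.3, 14.5], "rot": [0.003, 0, 0.047]}
    - {"grip": 0, "linear": [-187.6, 168.3, 14.5], "rot": [0.003, 0, 0.047]}
    - {"grip": 0, "linear": [-187.6, 168.3, 14.5], "rot": [0.003, 0, 0.047]}

```text
clock: 20.23
position: [429.3, 22.1, 71.0]
ee_rot: [-0.655, 0.756, -0.001, 0.001]
contact_force: [1.1, -0.2, -1.7]
gripper_width: 22.4
grasp_force: 60.8
```

```bash
python3 - <<'E'
from h import *
s=arm.read_state();print(s["position"].round(1),s["contact_force"].round(1))
plan((427.7,22.4,30),-98.2)
p=imaging.get_image("side");q=imaging.get_image("top")
z=70-5.8
for P in(p,q):
  for n in("tool_head","tool_centre"):print(n,find(P,n,z+12))
f=p["frame"][190:270,260:370];g=q["frame"][190:270,250:360]
cv2.imwrite("pics/d6.png",cv2.resize(np.vstack([f,g]),None,fx=3.7,fy=3.7,interpolation=cv2.INTER_CUBIC)[:,:,::-1])
E
```

```text
[429.3  22.1  71. ] [ 1.1 -0.2 -1.7]
lin [-0.0, 1.7, 41.0] rot [-0.0033, 0.0001, -0.0001]
tool_head [(0.46, [309.4, 239.5], [419.7, -48.0, 76.2])]
tool_centre [(0.43, [294.7, 233.2], [429.8, 13.2, 76.2])]
tool_head [(0.64, [395.4, 251.6], [438.0, -283.5, 76.2]), (0.41, [324.3, 255.9], [423.4, -47.2, 76.2])]
tool_centre []
```

>>> arm_command:
  rows:
    - {"grip": 0, "linear": [-1, 1.2, 20], "rot": [-0.003, 0, 0]}
    - {"grip": 0, "linear": [-1, 1.2, 38], "rot": [-0.003, 0, 0]}
    - {"grip": 0, "linear": [-1, 1.2, 38], "rot": [-0.003, 0, 0]}
    - {"grip": 0, "linear": [-1, 1.2, 38], "rot": [-0.003, 0, 0]}

```text
clock: 21.02
position: [428.2, 23.7, 33.5]
ee_rot: [-0.655, 0.756, -0.0, 0.0]
contact_force: [1.0, 0.5, -0.7]
gripper_width: 22.6
grasp_force: 60.7
```

```bash
python3 - <<'E'
from h import *
s=arm.read_state();print(s["position"].round(1),s["contact_force"].round(1))
plan((427.7,23.2,12.5),-98.2)
p=imaging.get_image("side");q=imaging.get_image("top")
f=p["frame"][215:265,260:330];g=q["frame"][225:280,265:340]
r=lambda a:cv2.resize(a,(700,290),interpolation=cv2.INTER_CUBIC) if 0 else cv2.resize(a,None,fx=5.4,fy=5.4,interpolation=cv2.INTER_CUBIC)
a,b=r(f),r(g);h=max(a.shape[0],b.shape[0]);a,b=[cv2.copyMakeBorder(i,0,h-i.shape[0],0,0,0) for i in(a,b)]
o=np.hstack([a,b]);print(o.shape,a.shape[1]);cv2.imwrite("pics/d6.png",o[:,:,::-1])
E
```

```text
[428.2  23.7  33.5] [ 1.   0.5 -0.7]
lin [0.6, 0.5, 21.0] rot [-0.0008, 0.0004, 0.0007]
(297, 783, 3) 378
```

View pics/d6.png

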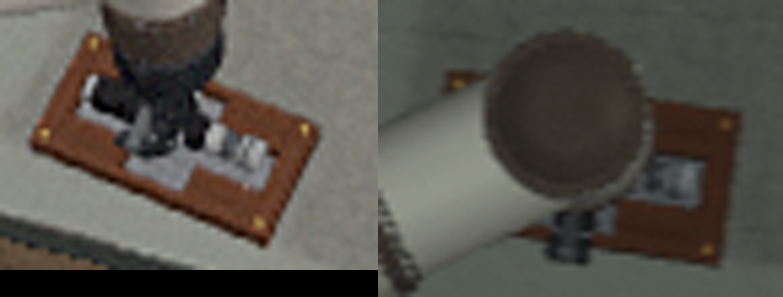

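The tool hangs closed over the recess, with its head inside the recess end at about (680,178) in the top half. I'll lower it gently.

>>> arm_command:
  rows:
    - {"grip": 0, "linear": [0, 0.3, 5], "rot": [0, 0, 0]}
    - {"grip": 0, "linear": [0, 0.3, 10], "rot": [0, 0, 0]}
    - {"grip": 0, "linear": [0, 0.3, 14], "rot": [0, 0, 0]}
    - {"grip": 0, "linear": [0, 0.3, 17], "rot": [0, 0, 0]}

```text
clock: 21.62
position: [427.3, 23.6, 15.6]
ee_rot: [-0.655, 0.756, 0.0, -0.0]
contact_force: [0.1, -0.5, -1.1]
gripper_width: 22.8
grasp_force: 60.7
```

>>> arm_command:
  rows:
    - {"grip": 0, "linear": [0, 0, 1.5], "rot": [0, 0, 0]}
    - {"grip": 0, "linear": [0, 0, 3], "rot": [0, 0, 0]}

```text
clock: 21.88
position: [427.4, 23.6, 12.9]
ee_rot: [-0.655, 0.756, 0.0, 0.0]
contact_force: [0.1, 0.3, -1.0]
gripper_width: 22.7
grasp_force: 60.7
```

No contact with the rim, so it is inside the recess. Now the last millimetres.

>>> arm_command:
  rows:
    - {"grip": 0, "linear": [0, 0, 0.6], "rot": [0, 0, 0]}
    - {"grip": 0, "linear": [0, 0, 1], "rot": [0, 0, 0]}

```text
clock: 22.12
position: [427.4, 23.6, 12.0]
ee_rot: [-0.655, 0.756, -0.0, 0.0]
contact_force: [1.2, 0.6, -0.5]
gripper_width: 22.4
grasp_force: 60.7
```

>>> arm_command:
  rows:
    - {"grip": 0, "linear": [0, 0, 0.5], "rot": [0, 0, 0]}
    - {"grip": 0, "linear": [0, 0, 0.7], "rot": [0, 0, 0]}

```text
clock: 22.38
position: [427.5, 23.6, 11.7]
ee_rot: [-0.655, 0.756, -0.0, 0.0]
contact_force: [-1.7, -0.2, 5.3]
gripper_width: 22.7
grasp_force: 61.7
```

On the floor. Release with a narrow opening and lift.

>>> arm_command:
  rows:
    - {"grip": 0.38, "linear": [0, 0, 0], "rot": [0, 0, 0]}
    - {"grip": 0.38, "linear": [0, 0, 0], "rot": [0, 0, 0]}
    - {"grip": 0.38, "linear": [0, 0, 0], "rot": [0, 0, 0]}
    - {"grip": 0.38, "linear": [0, 0, -10], "rot": [0, 0, 0]}
    - {"grip": 0.38, "linear": [0, 0, -40], "rot": [0, 0, 0]}
    - {"grip": 0.38, "linear": [0, 0, -100], "rot": [0, 0, 0]}
    - {"grip": 0.38, "linear": [0, 0, -160], "rot": [0, 0, 0]}
    - {"grip": 0.38, "linear": [0, 200, -160], "rot": [0, 0, 0]}
    - {"grip": 0.38, "linear": [0, 200, -160], "rot": [0, 0, 0]}
    - {"grip": 0.38, "linear": [0, 200, -160], "rot": [0, 0, 0]}

```text
clock: 23.62
position: [240.6, 49.8, 171.7]
ee_rot: [-0.654, 0.757, 0.0, 0.001]
contact_force: [-1.4, 2.6, 1.5]
gripper_width: 32.6
grasp_force: 0.0
```

```bash
python3 - <<'E'
from h import *
s=arm.read_state();print(s["clock"],s["position"].round(1),s["gripper_width"])
for c in("side","top"):
  P=imaging.get_image(c)
  for n in("tool_head","tool_centre","tool_collar"):print(c,n,find(P,n,18))
  print(models.spot_in(P,"pickup_tool")[:1])
  m=(P["frame"].astype(int).max(2)<45)[225:270,270:335];v,u=np.nonzero(m)
  if len(u):
    X=np.array([at(P,(x+270,y+225),24)[:2] for x,y in zip(u,v)]);print("dark",len(u),np.median(X,0).round(1))
E
```

```text
23.625 [240.6  49.8 171.7] 32.58759742166461
side tool_head [(0.55, [309.8, 246.9], [414.1, -50.4, 18.0])]
side tool_centre [(0.64, [291.5, 242.1], [414.3, 24.4, 18.0])]
side tool_collar [(0.36, [306.2, 244.4], [420.4, -33.9, 18.0])]
[{'rect': [276.3, 230.2, 307.4, 249.2], 'score': 0.69}]
dark 209 [418.6  55.7]
top tool_head [(0.62, [320.5, 259.5], [415.5, -34.8, 18.0])]
top tool_centre [(0.55, [302.8, 254.6], [432.2, 26.0, 18.0])]
top tool_collar [(0.37, [313.6, 257.5], [422.3, -11.1, 18.0])]
[{'rect': [280.1, 251.1, 318.7, 264.6], 'score': 0.52}]
dark 227 [430.4  42.2]
```

```bash
python3 -c "
from bench import job;print(job.job_done())"
```

```text
the job is handed in; nothing more can be done
None
```

The tool was collapsed against the angle plate, inner tube first and then the middle tube, and laid in the tray recess; I handed it in at about 24 s. Both pushes ended on a hard stop, but I had used all 10 pictures, so the final lie was checked only by height and network positions.

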